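Hold the glass cell in the light gauge

ROBOT

A 6-joint arm with a two-finger parallel gripper is mounted at the origin on the work surface. World frame = base frame: x ahead of the robot, y to its left, z up, the work surface at z = 0. Lengths are in m, angles in rad, forces in N, time in s.
With the tool pointing down it reaches from about 0.375 to 0.975 m from the base axis. Payload 3.8 kg.
Tool frame: the origin (TCP) lies midway between the tips of the shut fingers; the grasp point (between the pads) lies 19 mm behind it; z points along the fingers, y is the line along which they close (so a half turn about z gives the same grasp; the last joint's range is limited). The gripper opens to 88 mm and grips with 3 to 60 N. Pads are 18 mm wide; open, the fingers measure 123 mm over their backs; the gripper's body (75 mm by 187 mm) begins 45 mm behind the grasp point.
Start: joints at [1.189, 0.264, 1.604, -0, 1.274, -0.037], TCP at [0.228, 0.635, 0.202] pointing down, gripper open.
Joint ranges: [-2.63, 2.63], [-0.94, 2.18], [0.31, 2.57], [-1.31, 4.45], [0, 2.66], [-2.55, 2.55]. Speed limits (rad/s): [2.57, 2.57, 3.14, 3.14, 3.14, 3.14].

INTERFACE

Orientations are given as a rotation vector (axis times angle).
In Python, from cell import manip, inverse_kinematics, cams, order gives the robot as it stands. Calls block until the motion is done:
- manip.move_pose(position, orientation): joint-space move of the TCP to a pose.
- manip.move_linear(position, rate=0.15, rot=None): straight line of the TCP; rot=None keeps the orientation; rate is the mean speed in m/s.
- manip.set_joints(angles): joint-space move.
- manip.set_gripper(opening, force=None): finger opening in m; force is the grip in N (None keeps the last); returns when the fingers have stopped.
- manip.dwell(seconds).
- inverse_kinematics(position, orientation): joint angles nearest the present ones, or None.
- manip.state(): the state.
- cams.capture(name): name is "scene" or "top" or "wrist"; returns a dict with "image" (420x560x3 uint8, blue, green, red), "z_map" (420x560 float32, m along the optical axis (not along the pixel's ray), 0 where there is no reading), "intrinsics" (3x3 intrinsics, pixels), "position" and "orientation" of the camera in the world; the wrist camera has in their place "T_tool_cam" (4x4, takes a point from camera to tool coordinates, whose origin is the TCP and whose axes are the flange's). Camera axes: x right, y down, z forward; pixel columns grow to the right and rows downward; lengths in m; the calibration is good to about 2 mm. A picture is of the moment at which its call begins: read the wrist's pose just before it.
A pose or a line that the arm cannot do raises manip.IKError and nothing moves.
- order.close_job(): hands the job in; it is judged then, once.
The state is a dict: "clock": time; "joint_pos": joint angles; "joint_velocities": joint speeds; "tau": joint torques, N m; "tool_pos": TCP position; "tcp_rot": TCP orientation; "contact_force": force on the tool from outside, world axes, zero at the start; "moment": the same for the moment, N m; "gripper_width": finger opening in m; "grasp_force": force on a finger pad.
Only numpy, scipy, OpenCV 4.12 (cv2) and the standard library are available. Lean on these libraries where they do the work, as an engineer would, in place of code of your own. Each camera call takes 0.05 s, during which the arm holds its last target. There are 200 camera calls.

TASK

First fold the light gauge's stiff hinged shade up until it stands straight upright, and leave it standing. Then lift the one tall glass cell out of the rack by its two broad frosted faces only, never touching its clear end windows, without disturbing the short cells, the jar or the screwdriver. Hold it upright in the gauge's light path, midway between the two lenses, its middle level with them and its clear windows facing them, touching nothing but the fingers; the program finishes while still holding it there, still.

Things in the scene. Friction and masses are not known exactly. Their poses are not given: they have to be found in the camera images.
- gauge: Light gauge, fixed (place, yaw vary). Origin at table level under the middle of its gap; x runs along the light from sensor (-x, near the robot) to lamp. Base plate 90 mm wide, x -87 to +103, 12 mm thick. Black blocks 50 mm wide, x 42 to 68 mm either side, 82 mm tall, carry 28 mm lenses with faces at x = +-35 mm: a 70 mm gap, open above and at the sides. Posts at x +80, y +-30 mm, 124 mm tall.
- beam (a point): The middle of the gap on the light path: 65 mm above the table at the gauge's x = y = 0, axes as the gauge's. The light runs along x.
- shade (a joint): Angle (rad) of the shade, a bare aluminium sheet panel 118 x 74 x 4 mm, 90 g, hinged on the posts: 0 = level over the gap, its free end towards the robot (-x of the gauge); 1.571 = straight upright; up to 2.1. Starts between 0 and 0.35. The stiff hinge (0.2 N m, about 2 N at the tab) keeps it wherever it is left.
- shade_hinge (a point): Middle of the shade's hinge line, 128 mm above the table at the gauge's x = +80 mm; the hinge line runs along the gauge's y.
- shade_tab (a point): Middle of the bar ending the shade's tab, 148 mm from the hinge line. The tab, 16 mm wide (along the hinge line), 6 mm thick, sticks out 32 mm beyond the panel's edge (120 mm from the hinge line); the bar, 12 mm in diameter, 16 mm long, lies parallel to the hinge line: pinch its two ends, across 16 mm, from straight above at any shade angle. Axes turn with the shade.
- cell: The tall glass cell, 30 mm long (x) over its windows, 18 mm across its frosted faces (y), 50 mm tall (z) including a white 6 mm stopper; about 42 g. Origin at the centre of its underside. The broad faces (+-y, 26 mm long) are frosted: grip these. The end faces (+-x) are clear windows, 14 mm wide, centred. It starts upright in one of the rack's three pockets.
- cell_win_a: Clear glass end window of the tall cell, 2 mm thick, 14 mm wide, 42 mm tall, on its -x end; origin at the window's centre. Fingers must never touch it.
- cell_win_b: Clear glass end window of the tall cell, 2 mm thick, 14 mm wide, 42 mm tall, on its +x end; origin at the window's centre. Fingers must never touch it.
- cell_mid (a point): Middle of the tall cell, 25 mm above its underside; axes as the cell's.
- rack: Black plastic rack, fixed (place, yaw vary), 170 x 52 mm, 14 mm tall; origin at the centre of its underside, x along its length. Pockets at x = -52, 0, +52 mm, 32 x 20 mm, 10 mm deep: cells stand in them, undersides 4 mm above the table, lengths along the rack.
- short_a: Short glass cell, 30 x 18 mm like the tall one but only 28 mm tall; bystander, stays in the rack. Origin at the centre of its underside, x along its 30 mm length.
- short_b: Short glass cell, 30 x 18 mm like the tall one but only 28 mm tall; bystander, stays in the rack. Origin at the centre of its underside, x along its 30 mm length.
- jar: Glass jar, 44 mm in diameter, 55 mm tall; bystander. Origin at the centre of its underside.
- driver: Screwdriver, 160 mm long, lying on the mat; bystander. x along its length, handle to -x.

How it is judged:
On the way, in this order (a step that is already met when the one before it is completed fails the run):
1. the shade is folded up to stand upright, while the tall cell is still in the rack (value of joint shade between 1.37 and 1.77 rad and distance of cell from where it was at the start of the episode below 0.02 m), for 0.3 s.
2. the tall cell is lifted clear of the rack in the fingers (height (world z) of cell above 0.02 m and contact force between the fingers and cell above 1 N and contact force between cell and rack below 0.05 N), for 0.2 s.
At the end, for the whole second after the job is handed in: Tall cell held still in the fingers, clear of the gauge; its middle within 12 mm of the beam point along the light, 5 mm sideways, 12 mm in height; upright and windows facing the lenses within 0.2 rad; shade within 0.2 rad of upright (1.37 to 1.77) (value of joint shade between 1.37 and 1.77 rad and x of cell_mid in the frame of beam between -0.012 and 0.012 m and y of cell_mid in the frame of beam between -0.005 and 0.005 m and z of cell_mid in the frame of beam between -0.012 and 0.012 m and angle between the x axis of cell and the x axis of beam, either way round below 0.2 rad and angle between cell's own z axis and vertical below 0.2 rad and contact force between the fingers and cell above 1 N and contact force between cell and gauge below 0.05 N and linear speed of cell below 0.02 m/s and angular speed of cell below 0.2 rad/s); the arm keeps its last pose, push and grip.
It fails at once if the fingers touch a clear window of the tall cell (contact force between the fingers and cell_win_a above 0.3 N or contact force between the fingers and cell_win_b above 0.3 N).
It fails at once if the tall cell is tipped over (angle between cell's own z axis and vertical above 0.7 rad).
It fails at once if a bystander is disturbed: a short cell, the jar or the screwdriver moves more than 20 mm (distance of any of short_a, short_b, jar, driver from where it was at the start of the episode above 0.02 m).
It also fails if it takes over 66 s, if anything falls off the work surface, if the arm or the gripper's body presses on something with over 40 N, if the wrist force passes 120 N, or if a joint passes its speed limit or range.

## Working session

There is one attempt and no reset: what is moved stays moved. The work goes in short steps, each a Python script; the robot and the scene stay as the last script left them, time stands still between calls to the robot, and variables do not carry over. Pictures are saved under pics/ and viewed, at most 14 in all, crops included, and the job is handed in when it is done.

```bash
mkdir -p pics; ls; cat > h.py <<'E'
import numpy as np, cv2
from scipy.spatial.transform import Rotation as R
from cell import manip, inverse_kinematics, cams, order
def cap(name):
    s=manip.state(); c=cams.capture(name)
    if name=="wrist":
        T=np.eye(4); T[:3,:3]=R.from_rotvec(s["tcp_rot"]).as_matrix(); T[:3,3]=s["tool_pos"]
        c["T"]=T@c["T_tool_cam"]
    else:
        o=np.array(c["orientation"]); T=np.eye(4)
        T[:3,:3]=o if o.shape==(3,3) else R.from_rotvec(o).as_matrix() if o.shape==(3,) else R.from_quat(o).as_matrix()
        T[:3,3]=c["position"]; c["T"]=T
    return c
def cloud(c):
    z=c["z_map"]; h,w=z.shape; u,v=np.meshgrid(np.arange(w),np.arange(h)); K=np.array(c["intrinsics"])
    P=np.stack([(u-K[0,2])/K[0,0]*z,(v-K[1,2])/K[1,1]*z,z],-1)
    P=P@c["T"][:3,:3].T+c["T"][:3,3]; P[z==0]=np.nan
    return P
def ray(c,u,v,zw):
    K=np.array(c["intrinsics"]); d=c["T"][:3,:3]@[(u-K[0,2])/K[0,0],(v-K[1,2])/K[1,1],1]; o=c["T"][:3,3]
    return o+d*(zw-o[2])/d[2]
def down(yaw):  # tool y axis horizontal at angle yaw in world, z down
    y=np.array([np.cos(yaw),np.sin(yaw),0]); z=np.array([0,0,-1.]); x=np.cross(y,z)
    return R.from_matrix(np.stack([x,y,z],1)).as_rotvec()
E
python3 - <<'E'
from h import *
import pickle
s=manip.state(); print(s["clock"],s["tcp_rot"],s["gripper_width"])
for n in ["top","scene"]:
    c=cap(n); print(n,c["orientation"],c["T"][:3,3],c["intrinsics"]); cv2.imwrite(f"pics/{n}0.png",c["image"]); pickle.dump(c,open(f"{n}0.pkl","wb"))
    P=cloud(c); print(np.nanmin(P,(0,1)),np.nanmax(P,(0,1)))
E
```

```text
pics
0.0 [-0.53884655 -3.09460026  0.0034577 ] 0.08860844484907023
top [-2.09411347  2.11806214 -0.23088059] [ 0.36310475 -0.10540407  1.07298572] [[405.03830314   0.         282.85771764]
 [  0.         405.03830314 213.92943306]
 [  0.           0.           1.        ]]
[ 0.07991957 -1.28697819 -0.51928849] [1.23951197 1.09213701 0.1409138 ]
scene [-2.1370454  -1.01695663  0.41139018] [ 1.09866244 -0.54472178  0.75915635] [[465.61345262   0.         281.74588264]
 [  0.         465.61345262 206.11008777]
 [  0.           0.           1.        ]]
[-2.21205566 -0.6831563  -0.76769913] [1.21260545 2.37200676 0.33743558]
```

View pics/top0.png

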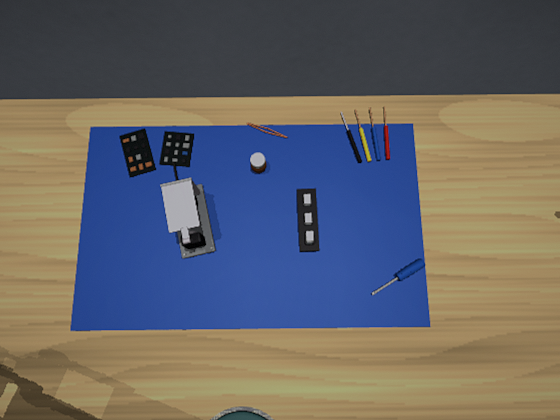

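View pics/scene0.png

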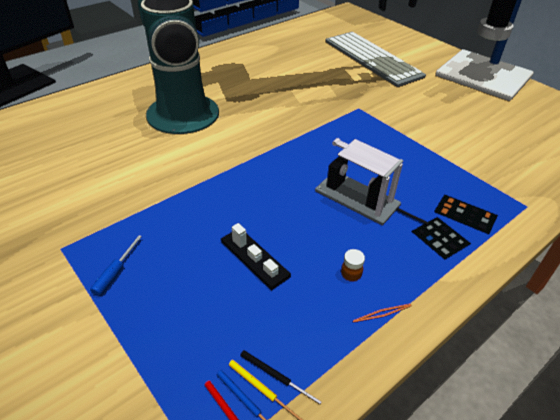

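Top view: gauge around (188,220) with the shade at (180,205) and tab near (187,237), rack around (308,220), jar (258,162), driver (400,277). Scene view: the tall cell is the pocket nearest the robot, at (239,236), which is top view (310,237).

```bash
python3 - <<'E'
from h import *
import pickle
c=pickle.load(open("top0.pkl","rb")); P=cloud(c)
def rect(name,m):
    q=P[m]; r=cv2.minAreaRect(q[:,:2].astype(np.float32)*1000); print(name,len(q),np.round(r[0],1),np.round(r[1],1),round(r[2],1),"z",np.round(np.nanpercentile(q[:,2],[2,50,98]),4))
v,u=np.mgrid[:420,:560]; Z=P[...,2]
roi=lambda a,b,cc,d:(u>a)&(u<b)&(v>cc)&(v<d)
im=c["image"].astype(int)
print("mat z",np.nanmedian(Z[roi(330,370,180,260)]))
notblue=(im[...,0]-im[...,2]<60)
rk=roi(290,325,180,258); rect("rack",rk&(Z>0.007)); rect("rack img",rk&notblue)
for n,(a,b) in dict(far=(190,208),mid=(208,228),near=(228,246)).items(): rect(n,roi(296,320,a,b)&(Z>.02)&(im.min(-1)>110))
g=roi(150,220,170,262); rect("gauge all",g&(Z>.007)); rect("plate",g&(Z>.007)&(Z<.02)); 
pan=g&(Z>.115)&(im.min(-1)>150); rect("panel",pan)
q=P[pan]; A=np.c_[q[:,:2],np.ones(len(q))]; co=np.linalg.lstsq(A,q[:,2],rcond=None)[0]; print("slope",co,np.std(q[:,2]-A@co))
rect("jar",roi(245,272,148,178)&(Z>.02))
S=[]
for n,k,r in [("top0",5,(150,165,75,110)),("scene0",3,(310,120,110,110)),("top0",5,(285,175,60,90))]:
    x,y,w,h=r; i=pickle.load(open(n+".pkl","rb"))["image"][y:y+h,x:x+w]; S.append(cv2.resize(i,(int(w*440/h),440)) )
cv2.imwrite("pics/crops.png",cv2.resize(np.hstack(S),None,fx=.7,fy=.7))
print(np.hstack(S).shape)
E
```

```text
mat z 0.0005155755585337651
rack 1224 [ 585.5 -171.4] [171.9  52.1] 1.7 z [0.0098 0.0149 0.0544]
rack img 1245 [ 583.3 -172.2] [170.6  52.8] 2.4 z [0.0024 0.0147 0.0543]
far 60 [ 636.1 -171.1] [23.7 16.1] 0.5 z [0.0266 0.0317 0.035 ]
mid 65 [ 584.1 -172.5] [24.2 16.2] 0.6 z [0.0278 0.0315 0.0356]
near 75 [ 531.5 -172.7] [15.6 25.9] 88.6 z [0.0471 0.0536 0.0573]
gauge all 2958 [606.9 138.2] [247.9  92.7] 9.5 z [0.0087 0.1295 0.1362]
plate 950 [606.9 138.2] [247.9  92.7] 9.5 z [0.0077 0.012  0.016 ]
panel 1478 [582.  137.1] [152.7  72.7] 13.1 z [0.1281 0.132  0.1367]
slope [-0.03106933 -0.00788055  0.15157649] 0.0017117873649122035
jar 246 [737.9 -39.9] [39.9 39.9] 70.0 z [0.022  0.0544 0.0593]
(440, 1033, 3)
```

View pics/crops.png

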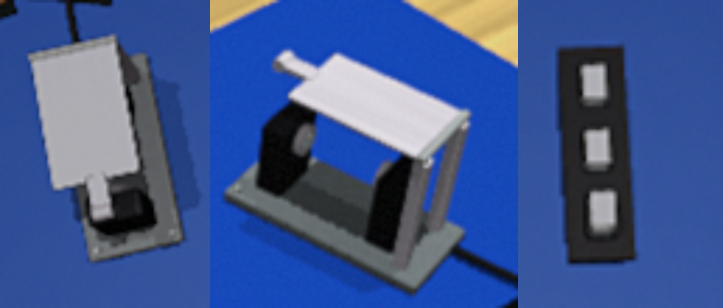

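Shade is almost level (slope ≈0.03), rack and tall cell agree with the given sizes. Now a closer wrist view over the gauge.

```bash
python3 - <<'E'
from h import *
import pickle
yaw=0.2
for y in (yaw+np.pi/2,yaw-np.pi/2):
    print(inverse_kinematics([0.56,0.135,0.36],down(y)), inverse_kinematics([0.51,0.13,0.13],down(y)))
y=min((yaw+np.pi/2,yaw-np.pi/2),key=lambda y:abs(inverse_kinematics([0.56,0.135,0.36],down(y))[5]))
manip.move_pose([0.56,0.135,0.36],down(y)); manip.dwell(.2)
c=cap("wrist"); pickle.dump(c,open("w1.pkl","wb")); cv2.imwrite("pics/w1.png",c["image"])
print(y,manip.state()["clock"],c["T"].round(3))
E
```

```text
[ 1.93318362e-01  1.94121660e-02  1.59631441e+00 -4.44089210e-16
  1.52586608e+00 -1.57747796e+00] [ 2.02258549e-01  4.09250354e-02  1.99754189e+00 -4.44089210e-16
  1.10312572e+00 -1.56853778e+00]
[0.19331836 0.01941217 1.59631441 0.         1.52586608 1.56411469] [0.20225855 0.04092504 1.99754189 0.         1.10312572 1.57305488]
-1.3707963267948966 2.5667 [[ 0.2   -0.939 -0.279  0.631]
 [-0.98  -0.192 -0.057  0.149]
 [ 0.     0.285 -0.959  0.543]
 [ 0.     0.     0.     1.   ]]
```

View pics/w1.png

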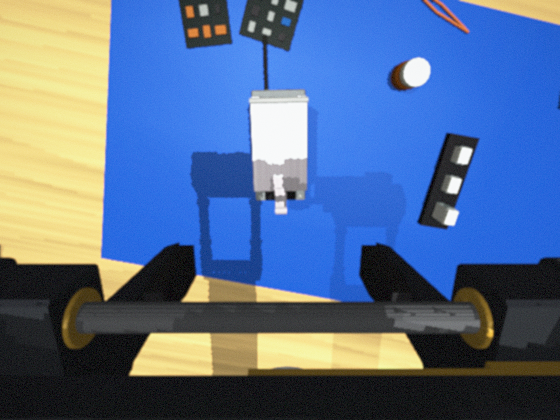

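The wrist view shows the panel at (279,140), the tab bar at (281,211), the hinge edge at row ~93, and the rack at (450,180).

```bash
python3 - <<'E'
from h import *
import pickle
c=pickle.load(open("w1.pkl","rb")); P=cloud(c); v,u=np.mgrid[:420,:560]; Z=P[...,2]
roi=lambda a,b,cc,d:(u>=a)&(u<b)&(v>=cc)&(v<d)
def rect(name,m):
    q=P[m]; r=cv2.minAreaRect(q[:,:2].astype(np.float32)*1000); print(name,len(q),np.round(r[0],1),np.round(r[1],1),round(r[2],1),"z",np.round(np.nanpercentile(q[:,2],[2,50,98]),4))
print("mat",np.nanmedian(Z[roi(320,380,110,150)]))
pan=roi(245,315,85,190)&(Z>.11); rect("panel",pan)
q=P[pan]; A=np.c_[q[:,:2],np.ones(len(q))]; co=np.linalg.lstsq(A,q[:,2],rcond=None)[0]; print("slope",co,np.std(q[:,2]-A@co))
bar=roi(260,300,204,220)&(Z>.1); rect("bar",bar); rect("tab",roi(260,300,190,220)&(Z>.1))
rect("rack",roi(410,490,120,240)&(Z>.007)&(Z<.02))
K=c["intrinsics"]
for p in [(250,94),(308,94),(254,199),(307,199),(274,209),(288,209)]: print(p,ray(c,*p,.132).round(4))
for r in range(196,218,2):
    m=roi(262,300,r,r+1)&(Z>.1); print(r,u[m].min() if m.any() else None,u[m].max() if m.any() else None,P[m].mean(0).round(4) if m.any() else None)
i=c["image"][80:225,235:325]; cv2.imwrite("pics/w1c.png",cv2.resize(i,None,fx=4,fy=4,interpolation=cv2.INTER_CUBIC))
E
```

```text
mat 0.0009773843683201777
panel 5093 [597.7 139.9] [124.2  75. ] 11.8 z [0.1294 0.132  0.1345]
slope [-0.02500421 -0.00575732  0.14779565] 0.0010065214536890425
bar 116 [509.6 119.1] [15.8 15.6] 15.6 z [0.1337 0.1373 0.1393]
tab 321 [519.1 123.1] [35.9 54.4] 11.0 z [0.1327 0.1354 0.1391]
rack 2130 [ 580.8 -174.5] [170.3  54.4] 1.7 z [0.0083 0.0145 0.0178]
(250, 94) [0.6518 0.1889 0.132 ]
(308, 94) [0.6667 0.1161 0.132 ]
(254, 199) [0.5157 0.159  0.132 ]
(307, 199) [0.5306 0.0856 0.132 ]
(274, 209) [0.5068 0.1284 0.132 ]
(288, 209) [0.5108 0.1088 0.132 ]
196 275 286 [0.5281 0.1234 0.1347]
198 275 286 [0.5253 0.1228 0.1349]
200 275 286 [0.5226 0.1222 0.1354]
202 275 286 [0.5198 0.1217 0.1355]
204 275 286 [0.5169 0.1211 0.1355]
206 276 286 [0.5143 0.1198 0.1359]
208 276 286 [0.5119 0.1193 0.1376]
210 276 286 [0.5092 0.1188 0.1383]
212 276 286 [0.5064 0.1182 0.1386]
214 276 281 [0.5016 0.1209 0.1349]
216 None None None
```

View pics/w1c.png

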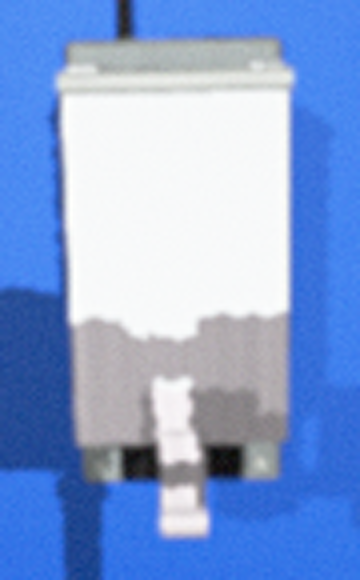

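```bash
cat >> h.py <<'E'
YAW=0.206; GX=np.array([np.cos(YAW),np.sin(YAW),0]); HINGE=np.array([0.6545,0.151,0.128]); D=down(YAW-np.pi/2)
def bar(a): return HINGE+0.148*(-np.cos(a)*GX+np.array([0,0,np.sin(a)]))
UP=np.array([0,0,1.])
E
python3 - <<'E'
from h import *
b=bar(.026); g=b-.019*UP
print(b, [inverse_kinematics(bar(a)-.019*UP+.08*UP,D) is not None for a in (0,.5,1,1.6)])
manip.set_gripper(.05,25)
manip.move_pose(g+.07*UP,D); manip.move_linear(g,.1)
print(manip.state()["contact_force"])
manip.set_gripper(0,25); s=manip.state(); print(s["gripper_width"],s["grasp_force"],s["tool_pos"]-g,s["contact_force"],s["clock"])
if 0.012<s["gripper_width"]<.02:
    for a in np.linspace(.026,1.6,13)[1:]:
        manip.move_linear(bar(a)-.019*UP,.1)
        s=manip.state(); print(round(a,2),s["contact_force"].round(1) if hasattr(s["contact_force"],'round') else s["contact_force"],round(s["gripper_width"],4))
    print(s["clock"])
    c=cap("scene"); cv2.imwrite("pics/s2.png",c["image"])
E
```

```text
[0.50967814 0.12073741 0.13184757] [True, True, True, True]
[ 0.08591775 -0.07581895  0.5133574 ]
0.00027258306841356536 0.0 [-2.26389701e-05 -1.22410690e-05 -2.96911137e-05] [-3.08419486e-01  5.23200038e-01 -4.04556768e-04] 5.7167
```

```bash
python3 - <<'E'
from h import *
import pickle
a=cap("scene"); b=cap("wrist"); pickle.dump((a,b),open("m.pkl","wb"))
i=cv2.resize(a["image"][100:230,290:430],(450,418)); cv2.imwrite("pics/m.png",np.hstack([i,cv2.resize(b["image"],(350,418))]))
E
```

```text
(no output)
```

View pics/m.png

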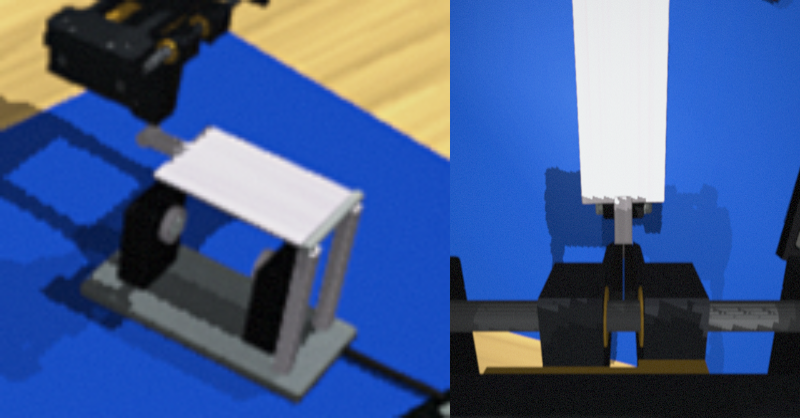

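```bash
python3 - <<'E'
from h import *
import pickle
a,b=pickle.load(open("m.pkl","rb")); s=manip.state(); print(s["tool_pos"],R.from_rotvec(s["tcp_rot"]).as_matrix().round(3).tolist())
P=cloud(a); Q=cloud(b)
v,u=np.mgrid[:420,:560]
m=(abs(P[...,0]-.51)<.04)&(abs(P[...,1]-.12)<.05)&(P[...,2]>.1)
print("scene pts"); 
for r in range(130,160,2):
    k=m&(v==r)&(u>320)&(u<375)
    if k.any(): print(r,u[k].min(),u[k].max(),P[k].min(0).round(3),P[k].max(0).round(3))
print("wrist col")
for r in range(195,330,8): print(r,Q[r,272].round(3),Q[r,278].round(3),Q[r,290].round(3))
E
```

```text
[0.50964737 0.12072127 0.11282143] [[0.979, 0.205, -0.0], [0.205, -0.979, -0.0], [-0.0, 0.0, -1.0]]
scene pts
130 334 344 [0.513 0.106 0.164] [0.523 0.134 0.177]
132 333 344 [0.509 0.107 0.156] [0.522 0.138 0.172]
134 331 343 [0.507 0.104 0.153] [0.523 0.134 0.167]
136 331 342 [0.504 0.106 0.149] [0.523 0.131 0.162]
138 335 339 [0.512 0.108 0.148] [0.523 0.119 0.157]
140 334 356 [0.506 0.118 0.133] [0.533 0.163 0.138]
142 332 360 [0.507 0.111 0.131] [0.543 0.166 0.138]
144 332 360 [0.504 0.113 0.126] [0.55  0.16  0.136]
146 337 357 [0.52  0.115 0.128] [0.549 0.15  0.137]
148 342 353 [0.529 0.119 0.126] [0.549 0.138 0.135]
150 342 350 [0.542 0.108 0.131] [0.55  0.126 0.134]
152 340 344 [0.542 0.1   0.131] [0.549 0.108 0.133]
154 338 341 [0.544 0.093 0.131] [0.549 0.099 0.134]
wrist col
195 [0.54  0.129 0.134] [0.54  0.126 0.133] [0.541 0.119 0.133]
203 [0.535 0.128 0.134] [0.536 0.125 0.134] [0.537 0.118 0.134]
211 [0.531 0.127 0.135] [0.532 0.124 0.135] [0.533 0.117 0.134]
219 [0.526 0.126 0.134] [0.527 0.123 0.135] [0.528 0.116 0.135]
227 [0.521 0.125 0.134] [0.522 0.122 0.135] [0.524 0.115 0.135]
235 [0.517 0.124 0.134] [0.518 0.121 0.136] [0.519 0.114 0.135]
243 [0.512 0.123 0.136] [0.513 0.12  0.135] [0.515 0.113 0.137]
251 [0.518 0.124 0.159] [0.518 0.121 0.158] [0.519 0.115 0.157]
259 [0.517 0.124 0.166] [0.518 0.121 0.166] [0.519 0.116 0.166]
267 [0.518 0.124 0.175] [0.516 0.121 0.17 ] [0.519 0.116 0.174]
275 [0.518 0.124 0.182] [0.511 0.12  0.169] [0.519 0.116 0.181]
283 [0.517 0.124 0.188] [0.507 0.119 0.169] [0.519 0.116 0.188]
291 [0.517 0.123 0.193] [0.502 0.118 0.168] [0.519 0.117 0.194]
299 [0.514 0.123 0.194] [0.389 0.094 0.001] [0.516 0.116 0.195]
307 [0.535 0.126 0.229] [0.535 0.125 0.229] [0.535 0.122 0.228]
315 [0.534 0.126 0.23 ] [0.534 0.125 0.23 ] [0.534 0.122 0.23 ]
323 [0.532 0.126 0.232] [0.532 0.124 0.231] [0.533 0.121 0.231]
```

Both cameras agree that the shut fingertips are at z≈0.148 while the reported TCP is at 0.113. Lateral position is right, so the real tips are about 35 mm short of the nominal TCP. I'll measure that offset more precisely, then correct for it.

```bash
python3 - <<'E'
from h import *
import pickle
a,b=pickle.load(open("m.pkl","rb")); Q=cloud(b); P=cloud(a)
for r in range(243,252): print(r,Q[r,273].round(4),Q[r,278].round(4),Q[r,288].round(4))
for r in range(133,141): print(r,P[r,334:342].round(3)[:,[0,2]].tolist())
E
cat >> h.py <<'E'
OFF=0.035-0.019   # real grasp point = TCP - 0.019 - 0.035 behind
def G(p): return np.array(p)-(0.019+0.035)*UP   # TCP target for a grasp point p, tool down
E
sed -i '/^OFF/d' h.py
```

```text
243 [0.5127 0.1228 0.1364] [0.5126 0.1199 0.135 ] [0.5139 0.1143 0.1352]
244 [0.5126 0.1228 0.1377] [0.5127 0.1199 0.1365] [0.5138 0.1143 0.1363]
245 [0.5172 0.1236 0.1497] [0.5181 0.1211 0.1505] [0.5187 0.1158 0.1494]
246 [0.5173 0.1236 0.1511] [0.5174 0.1209 0.1502] [0.5188 0.1159 0.1509]
247 [0.5175 0.1236 0.1527] [0.5178 0.121  0.1524] [0.5195 0.1162 0.1538]
248 [0.5176 0.1236 0.1543] [0.5179 0.1211 0.1538] [0.5191 0.1161 0.1542]
249 [0.5176 0.1236 0.1555] [0.5174 0.1209 0.1538] [0.5188 0.116  0.1547]
250 [0.5169 0.1235 0.1552] [0.5179 0.121  0.1561] [0.5193 0.1162 0.157 ]
251 [0.5174 0.1235 0.1574] [0.5182 0.1211 0.158 ] [0.5186 0.116  0.1566]
133 [[0.512, 0.164], [0.516, 0.166], [0.518, 0.167], [0.522, 0.17], [0.523, 0.17], [0.522, 0.167], [0.52, 0.164], [0.516, 0.159]]
134 [[0.514, 0.163], [0.515, 0.162], [0.518, 0.164], [0.521, 0.166], [0.523, 0.167], [0.521, 0.163], [0.518, 0.159], [0.518, 0.157]]
135 [[0.513, 0.159], [0.515, 0.16], [0.519, 0.162], [0.52, 0.163], [0.522, 0.163], [0.523, 0.163], [0.518, 0.156], [0.518, 0.155]]
136 [[0.512, 0.156], [0.513, 0.155], [0.516, 0.157], [0.523, 0.162], [0.523, 0.16], [0.519, 0.155], [0.519, 0.154], [0.517, 0.15]]
137 [[0.512, 0.153], [0.516, 0.155], [0.519, 0.157], [0.523, 0.159], [0.519, 0.154], [0.52, 0.154], [0.518, 0.15], [0.377, 0.0]]
138 [[0.369, 0.001], [0.512, 0.148], [0.519, 0.154], [0.523, 0.157], [0.522, 0.154], [0.519, 0.149], [0.377, -0.002], [0.38, -0.0]]
139 [[0.372, 0.0], [0.503, 0.136], [0.505, 0.137], [0.519, 0.15], [0.522, 0.151], [0.381, 0.0], [0.381, -0.001], [0.385, 0.002]]
140 [[0.506, 0.137], [0.508, 0.138], [0.509, 0.138], [0.51, 0.137], [0.51, 0.136], [0.51, 0.135], [0.388, 0.003], [0.385, -0.002]]
```

```bash
python3 - <<'E'
from h import *
b=bar(.026); g=G(b)
manip.move_linear(g+.11*UP,.2) if False else None
manip.set_gripper(.05,25)
manip.move_linear(g,.06); print(manip.state()["contact_force"])
manip.set_gripper(0,25); s=manip.state(); print(s["gripper_width"],s["grasp_force"],s["tool_pos"]-g,s["contact_force"],s["clock"])
if 0.012<s["gripper_width"]<.02:
    for a in np.linspace(.026,1.6,13)[1:]:
        manip.move_linear(G(bar(a)),.1)
        s=manip.state(); print(round(a,2),np.round(s["contact_force"],1),round(s["gripper_width"],4))
    print(s["clock"])
c=cap("scene"); cv2.imwrite("pics/s2.png",c["image"])
E
```

```text
[ 0.81534042 -0.21433959  0.37724567]
0.015616797114045252 24.99268896644935 [1.53022099e-04 5.77825849e-06 2.24666266e-04] [0.13018659 0.72999598 0.65297445] 8.0167
0.16 [-0.6 -0.  -0.4] 0.0153
0.29 [-1.6 -0.6  0.8] 0.0154
0.42 [-3.   0.7  0.7] 0.0153
0.55 [-4.7  1.2  2.3] 0.0155
0.68 [-3.6  2.5  2.4] 0.0153
0.81 [-2.7  4.4  1.8] 0.0154
0.94 [-0.7  5.   0.4] 0.0152
1.08 [-1.1  5.9 -1. ] 0.0157
1.21 [-0.2  6.8 -2.9] 0.0154
1.34 [-0.6  7.5 -2.9] 0.0159
1.47 [-1.8  6.2 -3.2] 0.0154
1.6 [-1.8  7.6 -3.4] 0.0155
12.1167
```

View pics/s2.png

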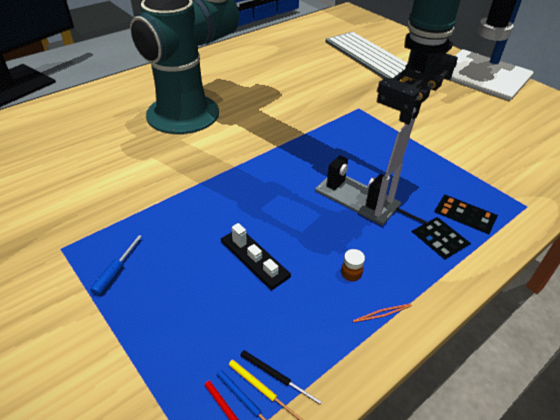

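The scene view shows the shade standing upright, with the lenses now open to view near (340,172) and (378,190). Next I release it and take a precise view of the gauge, then of the rack.

```bash
python3 - <<'E'
from h import *
import pickle
manip.set_gripper(.045); g=G(bar(1.6)); manip.move_linear(g+.06*UP,.15)
manip.move_pose([.49,.117,.31],D); manip.dwell(.2)
c=cap("wrist"); t=cap("top"); sc=cap("scene"); pickle.dump((c,t,sc),open("g.pkl","wb")); cv2.imwrite("pics/g.png",c["image"])
for n,cc in (("wrist",c),("scene",sc),("top",t)):
    P=cloud(cc); q=P[(np.linalg.norm(P[...,:2]-HINGE[:2],axis=-1)<.08)&(P[...,2]>.15)&(P[...,2]<.245)]
    q=q[abs((q-HINGE)@GX)<.06]; x=(q-HINGE)@GX; z=q[:,2]-.128
    if len(q)>20: print(n,len(q),"angle",np.pi/2+np.polyfit(z,x,1)[0],np.polyfit(z,x,1)[1],np.median(x))
print(manip.state()["clock"])
E
```

```text
wrist 1795 angle 1.6258962708742304 -0.004249296419199862 -0.0014472873702032507
scene 479 angle 1.626369592483092 0.0004571283697338843 0.0043993067184884375
top 581 angle 1.6259299745223903 0.0003291942514729006 0.004387631072893955
14.4
```

View pics/g.png

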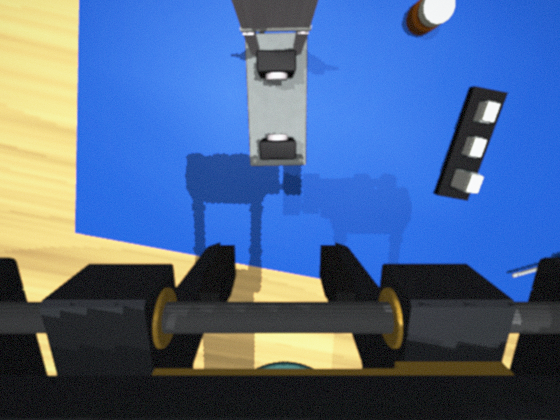

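Shade angle measures 1.626 rad from all three cameras, which is within range. In the wrist view the gauge blocks are at (276,63) and (276,147), the plate spans columns 248–306, and the tall cell is at (468,181). Fitting the gauge and the cell now.

```bash
python3 - <<'E'
from h import *
import pickle
c,t,sc=pickle.load(open("g.pkl","rb")); v,u=np.mgrid[:420,:560]
GY=np.array([-np.sin(YAW),np.cos(YAW),0])
O=HINGE-.0818*GX; O[2]=0; print("O0",O)
def loc(P): return np.stack([(P-O)@GX,(P-O)@GY,P[...,2]],-1)
for n,cc in (("wrist",c),("top",t)):
    P=cloud(cc); L=loc(P); x,y,z=L[...,0],L[...,1],L[...,2]
    pl=(abs(x)<.12)&(abs(y)<.06)&(z>.007)&(z<.018)
    im=cc["image"].astype(int); pl&=(im[...,0]-im[...,2]<50)
    # plate side edges vs x
    ed=[]
    for a in np.arange(-.08,.06,.01):
        k=pl&(x>=a)&(x<a+.01)
        if k.sum()>10: ed.append((a+.005,y[k].min(),y[k].max()))
    ed=np.array(ed); print(n,"plate edges\n",(ed*1000).round(1).tolist()); print("near end x",np.percentile(x[pl&(abs(y)<.04)],.5))
    for s in (-1,1):
        k=(abs(x-s*.055)<.03)&(abs(y)<.05)&(z>.075)&(z<.09)
        if k.sum()>8: 
            r=cv2.minAreaRect(np.c_[x[k],y[k]].astype(np.float32)*1000); print("block",s,k.sum(),r)
    m=(abs(P[...,0]-.53)<.04)&(abs(P[...,1]+.173)<.03)&(P[...,2]>.047)&(P[...,2]<.06)&(cc["image"].min(-1)>90)
    print("cell",cv2.minAreaRect(P[m][:,:2].astype(np.float32)*1000),np.median(P[m][:,2]))
    m=(abs(P[...,0]-.58)<.11)&(abs(P[...,1]+.173)<.05)&(P[...,2]>.009)&(P[...,2]<.018)
    print("rack",cv2.minAreaRect(P[m][:,:2].astype(np.float32)*1000))
E
```

```text
O0 [0.5744295  0.13426813 0.        ]
wrist plate edges
 [[-75.0, -45.2, 42.9], [-65.0, -44.8, 42.4], [-55.0, -44.5, 42.1], [-45.0, -44.2, 41.8], [-35.0, -44.1, 43.2], [-25.0, -43.8, 42.9], [-15.0, -43.4, 42.5], [-5.0, -43.1, 43.8], [5.0, -42.9, 43.6], [15.0, -42.7, 43.3], [25.0, -43.7, 44.5], [35.0, -43.6, 44.3], [45.0, -43.4, 44.0], [55.0, -43.1, 44.9], [65.0, -42.8, 45.0]]
near end x -0.08646416214648489
block -1 798 ((-51.85573196411133, -1.3196964263916016), (50.34684753417969, 31.966588973999023), 89.71491241455078)
block 1 1073 ((57.11730194091797, 3.3788223266601562), (69.66510772705078, 45.20589828491211), 81.49351501464844)
cell ((528.9853515625, -174.89865112304688), (29.94681167602539, 18.785099029541016), 1.6706573963165283) 0.054152730399041726
rack ((581.0482177734375, -174.367919921875), (170.30955505371094, 54.64768981933594), 1.4620237350463867)
top plate edges
 [[-75.0, -44.5, 45.3], [-65.0, -43.4, 43.6], [-55.0, -44.6, 44.1], [-45.0, -44.1, 44.8], [-35.0, -43.6, 43.6], [-25.0, -43.7, 29.3], [-15.0, -44.0, 28.8], [-5.0, -43.3, -26.8], [5.0, -44.2, -26.1], [15.0, -43.7, 31.7], [25.0, -43.4, 30.6], [35.0, -42.7, 30.9], [45.0, -43.4, 30.2], [55.0, -42.7, 31.6], [65.0, -42.4, -26.8]]
near end x -0.08251715954412471
block -1 204 ((-48.39468765258789, 0.21954345703125), (32.016300201416016, 49.86955261230469), 3.2289974689483643)
block 1 48 ((71.00260925292969, 2.5676231384277344), (69.87509155273438, 24.536357879638672), 87.16474151611328)
cell ((533.170654296875, -172.74134826660156), (15.571712493896484, 29.09279441833496), 88.04191589355469) 0.05387745565508317
rack ((585.1956787109375, -171.5651397705078), (170.6043243408203, 52.381046295166016), 1.7810992002487183)
```

```bash
python3 - <<'E'
from h import *
import pickle
ry=.027
for p,y in (((.53,-.173,.22),ry),((.53,-.173,-.014),ry),((.575,.134,.022),.217),((.575,.134,.1),.217)): print(np.round(inverse_kinematics(p,down(y+np.pi/2)),2))
manip.set_gripper(.06)
manip.move_linear([.47,.1,.31],.15)
manip.move_pose([.53,-.173,.22],down(ry+np.pi/2)); manip.dwell(.2)
c=cap("wrist"); pickle.dump(c,open("r.pkl","wb")); cv2.imwrite("pics/r.png",c["image"])
P=cloud(c)
for n,lo,hi,cx in (("cell",.046,.06,.531),("rack",.009,.018,.583),("mid",.025,.04,.583)):
    m=(abs(P[...,0]-cx)<(.11 if n=="rack" else .025))&(abs(P[...,1]+.173)<.045)&(P[...,2]>lo)&(P[...,2]<hi)
    q=P[m]; print(n,m.sum(),cv2.minAreaRect(q[:,:2].astype(np.float32)*1000),np.median(q,0))
print("mat",np.nanmedian(P[60:120,100:160,2]),manip.state()["clock"],manip.state()["tool_pos"])
E
```

```text
[-0.36  0.03  1.84 -0.    1.27 -1.96]
[-0.36  0.27  2.03 -0.    0.83 -1.96]
[ 0.19  0.28  1.94 -0.    0.92 -1.6 ]
[ 0.19  0.19  1.89 -0.    1.06 -1.6 ]
cell 367 ((528.230224609375, -175.6292266845703), (28.134281158447266, 16.693496704101562), 1.7119694948196411) [ 0.52738295 -0.17554044  0.05435687]
rack 3497 ((581.283935546875, -173.64889526367188), (169.8638153076172, 52.03249740600586), 1.6510734558105469) [ 0.57190952 -0.17363695  0.01446312]
mid 294 ((579.894775390625, -173.6636962890625), (27.224010467529297, 17.067928314208984), 1.438717007637024) [ 0.57929548 -0.17369398  0.03227001]
mat 0.0010897880739899612 18.3083 [ 0.53002364 -0.17290123  0.22008449]
```

View pics/r.png

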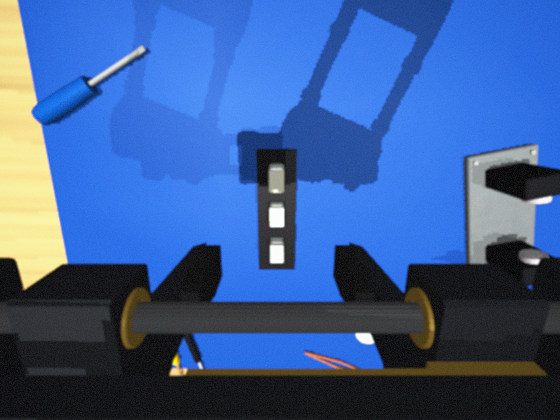

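The wrist view shows the tall cell at (276,178), the short cells at (276,215) and (277,250), and open fingers on either side. Rack and cell fits agree at (0.5288, -0.1753) and yaw 0.029. Descending with force checks and a gentle first grip.

```bash
python3 - <<'E'
from h import *
ry=.029; rot=down(ry+np.pi/2); p=np.array([.5288,-.1755,.041])
manip.set_gripper(.05,6)
manip.move_pose(G(p)+.06*UP,rot); f0=np.array(manip.state()["contact_force"])
manip.move_linear(G(p)+.01*UP,.08); print(np.array(manip.state()["contact_force"])-f0)
manip.move_linear(G(p),.03); s=manip.state(); print(np.array(s["contact_force"])-f0, s["tool_pos"]-G(p))
manip.set_gripper(0,6); manip.dwell(.2); s=manip.state()
print(s["gripper_width"],s["grasp_force"],np.array(s["contact_force"])-f0,np.array(s["moment"]),s["clock"])
c=cap("scene"); i=c["image"]; cv2.imwrite("pics/k.png",cv2.resize(i[180:310,180:320],None,fx=4,fy=4))
E
```

```text
[0.36963087 1.51749584 0.3217173 ]
[0.50127677 0.54299468 0.62837652] [-2.03283868e-04  4.74457454e-05 -1.93798367e-04]
0.018111439773620595 6.000012690201402 [0.62855399 1.82978464 0.4716406 ] [ 0.13146746  0.01812168 -0.00441409] 21.4333
```

View pics/k.png

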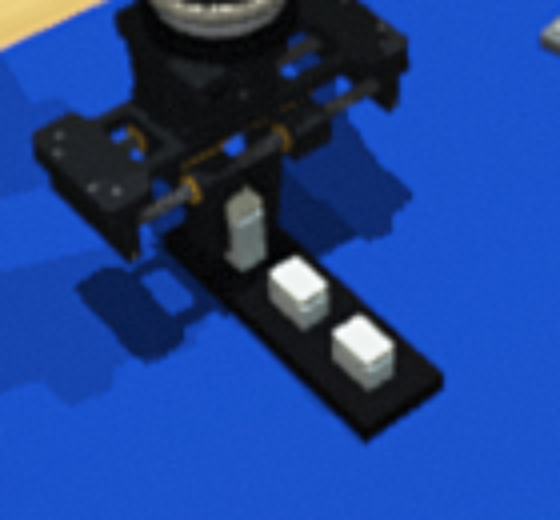

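```bash
cat >> h.py <<'E'
GYAW=.218; O=np.array([.5744,.1345,0.]); DH=down(GYAW+np.pi/2)
E
python3 - <<'E'
from h import *
import pickle
manip.set_gripper(0,20); p=np.array([.5288,-.1755,.041])
manip.move_linear(G(p)+.03*UP,.05); manip.move_linear(G(p)+.14*UP,.15)
s=manip.state(); print(s["gripper_width"],s["grasp_force"])
manip.move_pose(G(O+.175*UP),DH); manip.dwell(.3)
s=manip.state(); print(s["gripper_width"],s["grasp_force"],s["clock"])
c=cap("wrist"); sc=cap("scene"); t=cap("top"); pickle.dump((c,sc,t),open("f.pkl","wb"))
i=cv2.resize(sc["image"][60:230,290:460],(380,380)); cv2.imwrite("pics/f.png",np.hstack([cv2.resize(c["image"],(506,380))[:, 100:460],i]))
for n,cc in (("wrist",c),("scene",sc),("top",t)):
    P=cloud(cc); x=(P-HINGE)@GX; q=P[(abs((P-HINGE)@np.array([-GX[1],GX[0],0]))<.036)&(abs(x)<.03)&(P[...,2]>.14)&(P[...,2]<.245)]
    if len(q)>30: print(n,len(q),"shade",np.pi/2+np.polyfit(q[:,2],(q-HINGE)@GX,1)[0])
E
```

```text
0.01762332557173941 19.999751821163727
0.01815522990901113 19.99955738097924 24.825
wrist 1156 shade 1.6027801172895253
scene 504 shade 1.6276305469484675
top 226 shade 1.6243685117614968
```

View pics/f.png

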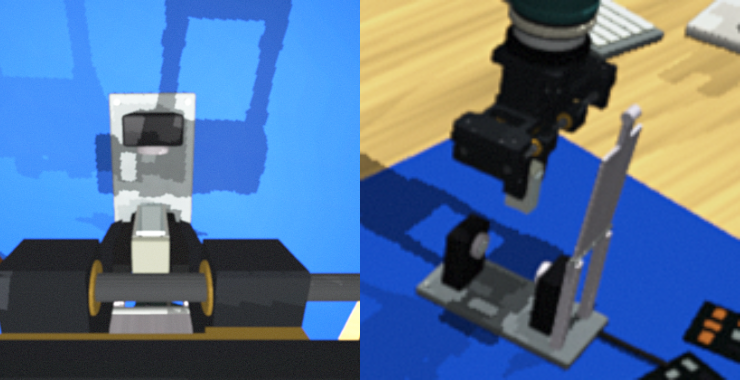

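The cell is held upright above the gap, and the shade is still standing. I'll measure the cell against the gauge in this one wrist image, so camera bias cancels.

```bash
python3 - <<'E'
from h import *
import pickle
c,sc,t=pickle.load(open("f.pkl","rb"))
gx=np.array([np.cos(GYAW),np.sin(GYAW),0]); gy=np.array([-gx[1],gx[0],0])
for n,cc in (("wrist",c),("scene",sc),("top",t)):
    P=cloud(cc); x,y,z=(P-O)@gx,(P-O)@gy,P[...,2]; im=cc["image"].astype(int); nb=im[...,0]-im[...,2]<50
    pl=(abs(x)<.11)&(abs(y)<.06)&(z>.007)&(z<.018)&nb
    print(n,"plate",[(int(a*1000)+5,round(y[k].min()*1e3,1),round(y[k].max()*1e3,1)) for a in np.arange(-.09,.06,.01) for k in [pl&(x>=a)&(x<a+.01)] if k.sum()>10],"near x",np.percentile(x[pl],.3))
    k=(abs(x+.055)<.03)&(abs(y)<.04)&(z>.078)&(z<.087)
    if k.sum()>10: print("block-",k.sum(),cv2.minAreaRect(np.c_[x[k],y[k]].astype(np.float32)*1e3))
    k=(abs(x)<.03)&(abs(y)<.03)&(z>.115)&(z<.19)&(im.min(-1)>80)&nb
    if k.sum()>10:
        print("cell",k.sum(),"z",np.percentile(z[k],[1,50,99]).round(4),"x",np.percentile(x[k],[1,50,99]).round(4),"y",np.percentile(y[k],[2,50,98]).round(4))
        for lo in np.arange(.12,.18,.01):
            kk=k&(z>=lo)&(z<lo+.01); 
            if kk.sum()>5: print("  ",lo.round(2),kk.sum(),"x",np.median(x[kk]).round(4),"y",y[kk].min().round(4),y[kk].max().round(4))
E
```

```text
wrist plate [(-85, np.float64(-43.9), np.float64(43.1)), (-75, np.float64(-44.5), np.float64(43.5)), (-65, np.float64(-44.8), np.float64(43.2)), (-55, np.float64(-44.5), np.float64(43.6)), (-45, np.float64(-44.9), np.float64(43.9)), (-35, np.float64(-45.3), np.float64(43.5)), (-25, np.float64(-44.9), np.float64(44.0)), (-15, np.float64(-45.1), np.float64(44.1)), (-5, np.float64(-44.6), np.float64(43.7)), (5, np.float64(-44.0), np.float64(44.2)), (14, np.float64(-44.5), np.float64(44.2)), (24, np.float64(-43.7), np.float64(43.9)), (34, np.float64(-44.1), np.float64(43.9)), (44, np.float64(-43.3), np.float64(43.6)), (54, np.float64(-43.6), np.float64(43.8))] near x -0.08651073025125154
block- 2539 ((-51.87898254394531, -0.2580528259277344), (32.273040771484375, 49.76960372924805), 0.05642164498567581)
cell 3084 z [0.1409 0.1854 0.1895] x [-0.0154 -0.0122  0.0074] y [-0.0117 -0.0021  0.0071]
   0.13 8 x -0.0137 y -0.0103 0.0071
   0.14 247 x -0.0148 y -0.0107 0.0072
   0.15 257 x -0.0147 y -0.0198 0.0176
   0.16 300 x -0.0148 y -0.022 0.0198
   0.17 384 x -0.0148 y -0.012 0.0078
scene p
[... 1057 characters left out ...]
p.float64(-41.9), np.float64(44.1)), (-75, np.float64(-44.3), np.float64(43.9)), (-65, np.float64(-44.4), np.float64(43.1)), (-55, np.float64(-44.3), np.float64(44.7)), (-45, np.float64(-43.8), np.float64(46.0)), (-35, np.float64(-43.2), np.float64(45.2)), (-25, np.float64(-44.4), np.float64(44.6)), (-15, np.float64(-44.3), np.float64(45.6)), (-5, np.float64(-43.9), np.float64(44.8)), (5, np.float64(-43.1), np.float64(44.8)), (14, np.float64(-44.1), np.float64(45.7)), (24, np.float64(-43.8), np.float64(44.4)), (34, np.float64(-42.4), np.float64(44.6))] near x -0.08244799150731479
block- 213 ((-47.62963104248047, 0.77984619140625), (32.937808990478516, 49.902828216552734), 1.1756486892700195)
```

Relative to the plate, the cell sits about 1.8 mm too far to -y. x, height (top 0.189 against 0.188 expected) and yaw are all good. Correcting and descending.

```bash
python3 - <<'E'
from h import *
gx=np.array([np.cos(GYAW),np.sin(GYAW),0]); gy=np.array([-gx[1],gx[0],0]); p=O+.0017*gy
f0=np.array(manip.state()["contact_force"])
manip.move_linear(G(p+.12*UP),.1); manip.move_linear(G(p+.0765*UP),.04); manip.dwell(.5)
s=manip.state(); print(s["gripper_width"],s["grasp_force"],np.array(s["contact_force"])-f0,s["tool_pos"]-G(p+.0765*UP),s["clock"])
c=cap("wrist"); sc=cap("scene")
for n,cc in (("wrist",c),("scene",sc)):
    P=cloud(cc); x,y,z=(P-O)@gx,(P-O)@gy,P[...,2]; im=cc["image"].astype(int); nb=im[...,0]-im[...,2]<50
    pl=(abs(x)<.05)&(abs(y)<.06)&(z>.007)&(z<.018)&nb
    print(n,"plate y",np.median([y[pl&(abs(x-a)<.005)].min() for a in np.arange(-.03,.03,.01) if (pl&(abs(x-a)<.005)).any()]),np.median([y[pl&(abs(x-a)<.005)].max() for a in np.arange(-.03,.03,.01) if (pl&(abs(x-a)<.005)).any()]))
    k=(abs(x)<.02)&(abs(y)<.015)&(z>.03)&(z<.1)&(im.min(-1)>80)&nb
    if k.any(): print("cell",k.sum(),"z",np.percentile(z[k],[1,99]).round(4),"x",np.percentile(x[k],[1,50,99]).round(4),"y",np.percentile(y[k],[2,98]).round(4))
    xs=(P-HINGE)@GX; q=P[(abs((P-HINGE)@gy)<.036)&(abs(xs)<.03)&(z>.14)&(z<.245)]
    if len(q)>30: print("shade",np.pi/2+np.polyfit(q[:,2],(q-HINGE)@GX,1)[0])
i=cv2.resize(sc["image"][60:230,290:460],(380,380)); cv2.imwrite("pics/e.png",np.hstack([cv2.resize(c["image"],(506,380))[:,60:460],i]))
E
```

```text
0.01762456190577015 19.99970771079802 [-0.6566874  -0.53637752  0.16696479] [ 1.02864617e-05 -2.40014520e-05  3.66150675e-05] 27.4083
wrist plate y -0.044958965772134374 0.04422103402662564
cell 3069 z [0.0421 0.091 ] x [-0.0154 -0.0123  0.0075] y [-0.0087  0.0097]
scene plate y -0.04516059197245555 0.03379315953188458
cell 118 z [0.0392 0.0896] x [-0.0112  0.0127  0.0166] y [-0.0083  0.0065]
shade 1.626544265596144
```

View pics/e.png

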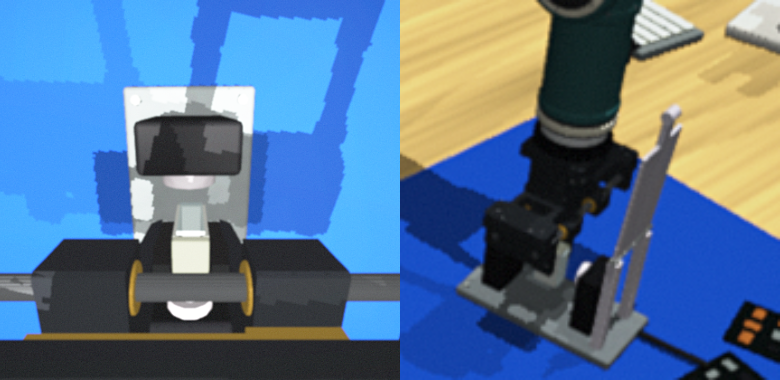

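The cell is centred between the lenses: y about 0.5 mm off the plate centre, z span 0.040–0.090. No contact force shows, and the shade is at 1.627 rad. Handing in.

```bash
python3 -c "
from h import *
print(order.close_job())"
```

```text
the job is handed in; nothing more can be done
None
```

I handed the job in with the shade standing at about 1.63 rad and the tall cell held still in the light path, within about 1 mm of the beam point by the camera measurements; the judge's verdict was not shown.

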